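Dress a lock faceplate with the hand stone in the key shop

ROBOT

A 6-joint arm with a two-finger parallel gripper is mounted at the origin on the work surface. World frame = base frame: x ahead of the robot, y to its left, z up, the work surface at z = 0. Lengths are in m, angles in rad, forces in N, time in s.
With the tool pointing down it reaches from about 0.35 to 0.85 m from the base axis. Payload 8.1 kg.
Tool frame: the origin (TCP) lies on the centre line of the jaws, within the pads' length; the fingertips stand robot.tips_ahead ahead of it and the grasp point (between the pads) lies 8 mm behind it (robot.tips_ahead is the distance from the TCP to the fingertips, in m); z points along the fingers, y is the direction in which the jaws open and shut (so a half turn about z gives the same grasp; the last joint's range is limited). The gripper opens to 93 mm and grips with 3 to 60 N. Pads are 15 mm wide; open, the fingers measure 128 mm over their backs; the gripper's body (75 mm by 188 mm) begins 65 mm behind the grasp point.
Start: joints at [-1.4, 0.13, 1.488, -0, 1.523, -0.085], TCP at [0.152, -0.58, 0.23] pointing down, gripper open.
Joint ranges: [-2.96, 2.96], [-0.89, 2.26], [0.02, 2.5], [-1.34, 4.48], [0, 2.73], [-2.66, 2.66]. Speed limits (rad/s): [2.39, 2.39, 2.79, 3.14, 3.14, 3.14].

INTERFACE

Orientations are given as a rotation vector (axis times angle).
In Python, from plant import monitor, eyes, job, robot gives the robot as it stands.
- The arm moves only by the tool servo_tool, never from a script. Its argument "plan" is a list that holds one entry, the list of rows, each a list of 7 numbers: the closure, from -1 (fully open) to 1 (shut), so that 0 is half open, then the shift along the world's x, y, z in mm, then the turn, a rotation vector about the world's x, y, z in rad. In form: [[[hand, dx, dy, dz, ax, ay, az], ...]]. A call has 1 to 12 rows; each row shifts and turns the commanded pose from where the row before left it; what a row does not reach is not made up. A row lasts 1/10 s, in which the tool goes at most 50 mm and 8.59 degrees, less where a joint would pass 70% of its speed; a pose out of reach is approached as far as the arm can. A call with a gripper value outside its range is refused whole. The fingers move at their own pace and stop on an object; "force" is the grip in N (left out, the last holds). Time passes only in rows, so rows that do not move let the fingers close. It gives the time, the measured TCP pose, the force and the opening at its end, in the units of the state.
- monitor.read_state(): the state, without advancing time (a new reading comes with each control period).
- eyes.read_camera(name): name is "scene" or "side" or "wrist"; returns the picture (480x640x3 uint8, red, green, blue); there is no depth.
- eyes.camera_info(name): a dict with "mtx" (3x3 intrinsics, pixels), "D" ([k1, k2, p1, p2, k3] as OpenCV has them; the pictures are not rectified), "R" (3x3) and "t" (3): a world point X has camera coordinates R X + t. Camera axes: x right, y down, z forward; pixel columns grow to the right and rows downward; lengths in m; the calibration is good to about 2 mm. A picture is of the moment at which its call begins: read the wrist's pose just before it. camera_info takes no time and is no camera call; for the wrist camera it gives the pose at the moment of the call.
- job.close_job(): hands the job in, once; it reports no verdict.
The state is a dict: "t": time; "q": joint angles; "dq": joint speeds; "joint_torque": joint torques, N m; "tool_pos": TCP position; "orientation": TCP orientation; "force": force on the tool from outside, world axes, zero at the start; "wrist_torque": the same for the moment, N m; "opening": finger opening in m.
Only numpy, scipy, OpenCV 4.12 (cv2) and the standard library are available. Lean on these libraries where they do the work, as an engineer would, in place of code of your own. Each camera call takes 0.05 s, during which the arm holds its last target. There are 200 camera calls.

TASK

Draw the sled with the brass lock faceplate out of its tunnel by the black pull post, keeping it level, until it meets the stop; then take the hand stone by its wooden grip and dress the plate with a slow, unbroken stroke of two or three seconds over its whole length, from the tunnel end towards the pull post, stone flat and pressing down lightly so that the sprung plate stays a few millimetres down without ever bottoming. Set the stone (do not drop it) back flat in its own tray, then push the sled fully home into the tunnel and let go; leave the other things on the counter where they are.

Things in the scene. Friction and masses are not known exactly. Their poses are not given: they have to be found in the camera images.
- guide: Fixed grey slide guide, 96 mm wide (x), y -170 to +143 mm; origin on the counter, z up. Bed 8 mm thick, side rails 20 mm high, 67 mm channel between. From y -165 to -25 mm a roofed tunnel, roof top 49 mm high, with lips that hold the sled down (1.5 mm play); then open above up to the low stop at y +135 mm. The sled is drawn out towards the guide's +y.
- sled: Loose dark steel sled in the channel, about 0.7 kg, 64 mm wide (x), y -110 to +75 mm, 12 mm thick; origin on its underside, axes as the guide's. Its origin is at guide y -50 mm when fully home and +60 mm at the stop (110 mm of travel); it starts 0 to 15 mm out of home. Slides by plain friction, a few N; jams under the lips if lifted or tipped.
- pull_top (a point): Centre of the top of the sled's upright black pull post, a cylinder 18 mm across and 58 mm tall; top 78 mm above the counter, 66 mm ahead (+y) of the sled's origin. Guide y is 16 mm at home, 126 mm at the stop. Axes as the sled's.
- plate_mid (a point): Centre of the top face of the brass faceplate, a strip 24 mm (x) by 90 mm (y) on a grey sprung bed on the sled, 25 mm behind (-y) the sled's origin; face 39 mm above the counter when free. With the sled home it is under the roof; at the stop it is in the open, one end 15 mm clear of the tunnel, the other 37 mm short of the post. Axes as the sled's.
- plate_bed (a joint): How far the faceplate is pressed down, m: 0 free, 0.010 bottomed. About 2.4 N starts it down and each further millimetre takes about 0.9 N (about 7 N at 5 mm).
- stone: Loose hand stone, about 0.16 kg: grey block 44 (x) by 40 (y) by 20 mm with an upright wooden grip 22 (x) by 34 mm (y), from 20 to 56 mm above its underside. Origin centre of the underside, the dressing face; z up. On the drawn-out plate its middle must stay within 38 mm of the plate's middle to miss the tunnel; 25 mm either side of it covers the whole plate.
- stone_tray: Fixed grey open tray in which the stone lies at the start, outside 72 mm (x) by 68 mm (y) by 14 mm high, walls 4 mm, inner floor 4 mm above the counter; origin in the centre of its underside. It may stand left or right of a larger tray of key blanks.
- padlock: Bystander: brass padlock lying flat, 42 by 65 by 20 mm. Leave alone.
- lock_barrel: Bystander: lock barrel of steel and brass lying down, 33 by 60 by 27 mm. Leave alone.
- oil_bottle: Bystander: white bottle with a black cap, 40 mm across, 110 mm tall. Leave alone.
- screwdriver: Bystander: screwdriver about 180 mm long, lying on the counter near the robot. Leave alone.
- brush: Bystander: small brush about 170 mm long, lying on the counter near the robot. Leave alone.
There are look-alikes about, which are no part of the job. There is more than one size of the sled; the job needs the smaller.

How it is judged:
On the way, in this order (a step that is already met when the one before it is completed fails the run):
1. the sled is drawn out to within 12 mm of its stop (y of pull_top in the frame of guide above 0.114 m), for 0.2 s.
2. the stone is lifted out of its tray in the gripper (y of pull_top in the frame of guide above 0.114 m and height (world z) of stone above 0.03 m and contact force between stone and the fingers above 0.5 N), for 0.2 s.
3. the stone is pressed flat on the tunnel end of the plate (its middle 15 to 45 mm from the plate's middle, plate at least 1 mm down) (y of pull_top in the frame of guide above 0.114 m and value of joint plate_bed above 0.001 m and contact force between stone and sled above 0.5 N and x of stone in the frame of plate_mid between -0.014 and 0.014 m and angle between stone's own z axis and vertical below 0.15 rad and y of stone in the frame of plate_mid between -0.045 and -0.015 m), for 0.1 s.
4. the stone is swept over the middle of the plate without a break in the pressure, at 5 to 80 mm/s, plate at least 1 mm down (y of pull_top in the frame of guide above 0.114 m and value of joint plate_bed above 0.001 m and contact force between stone and sled above 0.5 N and x of stone in the frame of plate_mid between -0.014 and 0.014 m and angle between stone's own z axis and vertical below 0.15 rad and y of stone in the frame of plate_mid between -0.018 and 0.015 m and linear speed of stone between 0.005 and 0.08 m/s), for 0.5 s.
5. still pressed flat, the stone reaches the post end of the plate (its middle at least 18 mm beyond the plate's middle) (y of pull_top in the frame of guide above 0.114 m and value of joint plate_bed above 0.001 m and contact force between stone and sled above 0.5 N and x of stone in the frame of plate_mid between -0.014 and 0.014 m and angle between stone's own z axis and vertical below 0.15 rad and y of stone in the frame of plate_mid above 0.018 m).
6. the stone lies flat in its tray, let go (x of stone in the frame of stone_tray between -0.018 and 0.018 m and y of stone in the frame of stone_tray between -0.018 and 0.018 m and z of stone in the frame of stone_tray below 0.01 m and angle between stone's own z axis and vertical below 0.1 rad and contact force between stone and the fingers below 0.05 N), for 0.3 s.
At the end, for the whole second after the job is handed in: The stone lies flat in its tray (within 18 mm of the tray's middle each way), let go; the sled is level and within 6 mm of fully home; all is at rest and the plate is not pressed (all of step 6 and y of pull_top in the frame of guide below 0.022 m and angle between sled's own z axis and vertical below 0.04 rad and linear speed of each of stone, sled below 0.02 m/s and value of joint plate_bed below 0.002 m); the robot touches nothing.
It fails at once if the plate is pressed down until its springs bottom (more than 9.5 mm) (value of joint plate_bed above 0.0095 m).
It fails at once if the sled is tipped by more than 0.1 rad (angle between sled's own z axis and vertical above 0.1 rad).
It fails at once if the stone is let go above its tray (underside more than 20 mm above the counter) or in the air elsewhere (more than 45 mm) ((height (world z) of stone above 0.045 m or (height (world z) of stone above 0.02 m and horizontal distance between stone and stone_tray below 0.06 m)) and contact force between stone and the fingers below 0.02 N).
It fails at once if a bystander is moved by more than 30 mm (distance of any of padlock, lock_barrel, oil_bottle, screwdriver, brush from where it was at the start of the episode above 0.03 m).
It also fails if it takes over 72 s, if anything falls off the work surface, if the arm or the gripper's body presses on something with over 40 N, if the wrist force passes 120 N, or if a joint passes its speed limit or range.

## Working session

There is one attempt and no reset: what is moved stays moved. The work goes in short steps, Python scripts to look and compute and a tool call to move; the robot and the scene stay as the last step left them, time stands still between calls to the robot, and variables do not carry over. Pictures are saved under pics/ and viewed, about 8 in all and at most 12, crops included, and the job is handed in when it is done.

Besides the shell and the picture viewer there is one more tool, called after "Request:" by a JSON object that holds its "op" and its "data". servo_tool: Moves the arm, as the interface text tells. Its arguments: {"type":"object","properties":{"plan":{"type":"array"},"force":{"type":"number"}},"required":["plan"]}

```bash
mkdir -p pics
python3 - <<'E'
from plant import monitor, eyes, job, robot
import cv2
print(monitor.read_state()); print(robot.tips_ahead)
for n in("scene","side"):
    im=eyes.read_camera(n); cv2.imwrite(f"pics/{n}0.png",im[:,:,::-1]); i=eyes.camera_info(n); print(n,i)
E
```

```text
{'t': 0.0, 'q': array([-1.40037588e+00,  1.31150658e-01,  1.48927655e+00, -1.32223690e-06,
        1.52297831e+00, -8.54034918e-02]), 'dq': array([ 4.55440166e-04,  2.92562626e-03,  4.64854753e-05, -1.21828652e-03,
       -1.39215137e-04, -3.13734676e-03]), 'joint_torque': array([-1.73637673e-03, -5.59832525e+01, -4.91765678e+01,  7.67202233e-02,
        3.54210497e-02, -2.12292653e-04]), 'tool_pos': array([ 0.15175239, -0.57993172,  0.22859519]), 'orientation': array([-3.11413075e+00, -4.00521457e-01,  1.23014019e-04]), 'force': array([ 0.17787384, -0.24788545,  0.62925093]), 'wrist_torque': array([-0.02130222, -0.00991386, -0.05639327]), 'opening': 0.09294738603860239}
0.011
scene {'mtx': array([[463.01180072,   0.        , 307.87445225],
       [  0.        , 463.01180072, 244.31326917],
       [  0.        ,   0.        ,   1.        ]]), 'D': array([-0.11200694,  0.        ,  0.        ,  0.        ,  0.        ]), 'R': array([[-0.41967809,  0.90758609,  0.01256151],
       [ 0.77408579,  0.3651043 , -0.51719439],
       [-0.47398469, -0.20733146, -0.85577577]]), 't': array([ 0.13960156, -0.35938168,  1.22537006])}
side {'mtx': array([[433.79831953,   0.        , 320.7508463 ],
       [  0.        , 433.79831953, 234.56581064],
       [  0.        ,   0.        ,   1.        ]]), 'D': array([-0.03131867,  0.        ,  0.        ,  0.        ,  0.        ]), 'R': array([[ 0.96121274, -0.27544144, -0.01421534],
       [-0.2086067 , -0.6923282 , -0.69077124],
       [ 0.18042535,  0.66694353, -0.72293362]]), 't': array([-0.45085019,  0.20367354,  0.83594559])}
```

View pics/scene0.png

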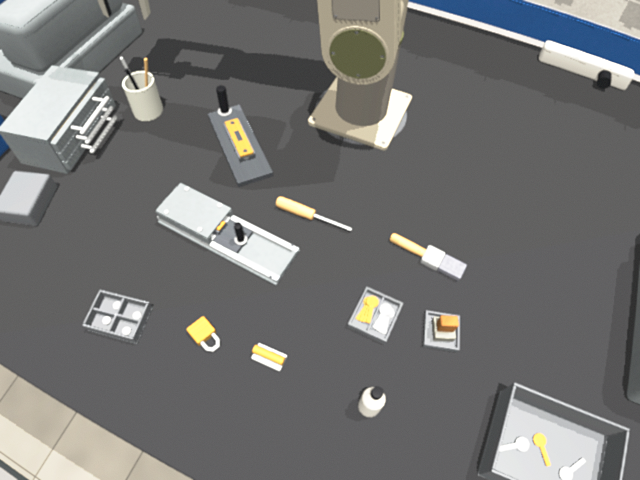

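View pics/side0.png

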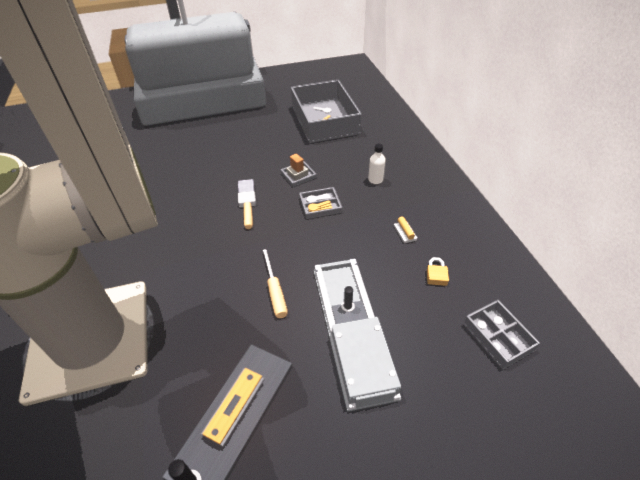

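```bash
cat > h.py <<'E'
import numpy as np, cv2
from plant import monitor, eyes, job, robot
def ray(n,uv,info=None):
    i=info or eyes.camera_info(n)
    p=cv2.undistortPoints(np.array([[uv]],float),i["mtx"],i["D"])[0,0]
    R=np.array(i["R"]);return -R.T@i["t"],R.T@np.r_[p,1]
def onz(n,uv,z,info=None):
    c,d=ray(n,uv,info);return c+d*(z-c[2])/d[2]
def two(a,b):
    (c1,d1),(c2,d2)=ray("scene",a),ray("side",b)
    s=np.linalg.lstsq(np.c_[d1,-d2],c2-c1,rcond=None)[0]
    p,q=c1+s[0]*d1,c2+s[1]*d2;return (p+q)/2,np.linalg.norm(p-q)
def px(n,X):
    i=eyes.camera_info(n);return cv2.projectPoints(np.array([X],float),cv2.Rodrigues(np.array(i["R"]))[0],np.array(i["t"],float),i["mtx"],i["D"])[0][0,0]
E
python3 - <<'E'
import cv2,numpy as np
a=cv2.imread("pics/scene0.png");b=cv2.imread("pics/side0.png")
z=lambda i,x,y,w,h,W,H:cv2.resize(i[y:y+h,x:x+w],(W,H),interpolation=cv2.INTER_CUBIC)
top=np.hstack([z(a,150,180,160,110,480,330),z(a,410,300,64,66,320,330)])
bot=np.hstack([z(b,300,255,110,155,190,268),z(b,270,140,80,67,320,268),np.zeros((268,290,3),np.uint8)])
cv2.imwrite("pics/c1.png",np.vstack([top,bot]))
E
```

```text
(no output)
```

View pics/c1.png

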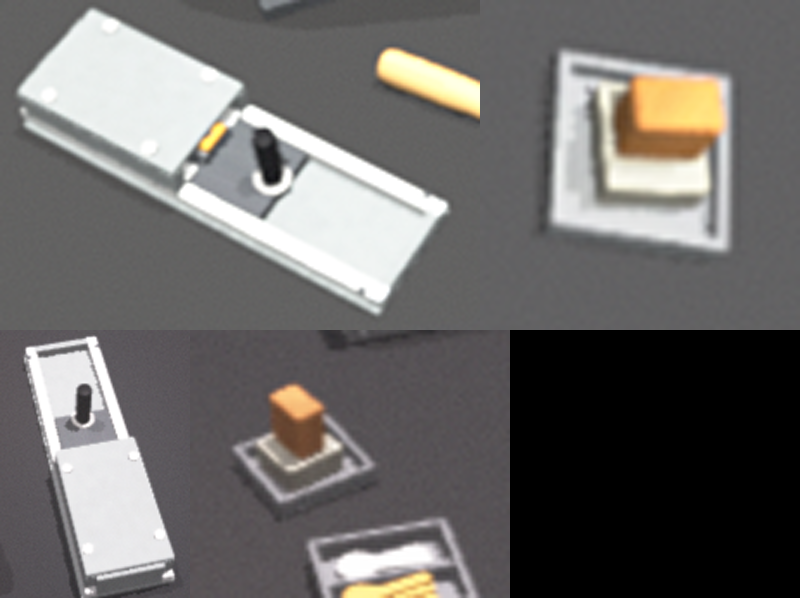

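Run:
```python
from h import *
np.set_printoptions(precision=4,suppress=True)
P=lambda l,z:np.array([onz("scene",u,z)[:2] for u in l])
print("post",two((238,224.3),(348.6,288)),onz("scene",(238,224.3),.078))
r=P([(180.7,183.3),(231.3,208.3),(212,239),(156.7,210.7)],.049);print(r,r.mean(0))
e=P([(298.7,249.3),(278.3,279)],.020);print("end",e)
def yaw(v):return np.arctan2(v[1],v[0])
print("yaws +y", yaw(r[1]-r[0]),yaw(r[2]-r[3]),yaw(e.mean(0)-r.mean(0)))
t=P([(425.6,310),(460.2,315),(459.8,349.8),(424.4,345.2)],.014);print("tray",t,t.mean(0),[yaw(t[(i+1)%4]-t[i]) for i in range(4)],[np.linalg.norm(t[(i+1)%4]-t[i]) for i in range(4)])
g=P([(440.4,315.4),(458.4,315.4),(457.6,327),(441.4,326.6)],.06);print("grip",g,g.mean(0),[yaw(g[(i+1)%4]-g[i]) for i in range(4)],[np.linalg.norm(g[(i+1)%4]-g[i]) for i in range(4)])
b=P([(433.6,316.6),(435.2,339),(455.4,339.6)],.024);print(b,(b[0]+b[2])/2,[yaw(b[1]-b[0]),yaw(b[2]-b[1])],np.linalg.norm(b[1]-b[0]),np.linalg.norm(b[2]-b[1]))
```

```text
post (array([ 0.5016, -0.0797,  0.0777]), np.float64(0.0008295976604313882)) [ 0.5013 -0.0794  0.078 ]
[[ 0.4444 -0.2633]
 [ 0.4559 -0.1254]
 [ 0.5408 -0.1228]
 [ 0.5302 -0.2694]] [ 0.4928 -0.1952]
end [[0.4712 0.0425]
 [0.5521 0.035 ]]
yaws +y 1.4873076573080657 1.4988755956033073 1.490524891690056
tray [[0.4872 0.3299]
 [0.4683 0.3972]
 [0.5387 0.4162]
 [0.5582 0.3502]] [0.5131 0.3734] [np.float64(1.843935366870832), np.float64(0.2645389142164637), np.float64(-1.2832358215445756), np.float64(-2.8624477116232634)] [np.float64(0.06989553363342427), np.float64(0.07291359753697921), np.float64(0.06883177025556896), np.float64(0.07390485460105513)]
grip [[0.5093 0.3551]
 [0.495  0.3867]
 [0.5182 0.3917]
 [0.5301 0.3634]] [0.5132 0.3742] [np.float64(1.9973423168546933), np.float64(0.21166033592046302), np.float64(-1.1720944239831101), np.float64(-2.7633117051324403)] [np.float64(0.03469784425516918), np.float64(0.023758850485036405), np.float64(0.030723421008474736), np.float64(0.022383126297294848)]
[[0.4991 0.3478]
 [0.542  0.3644]
 [0.527  0.4008]] [0.513  0.3743] [np.float64(0.3694502264719501), np.float64(1.9627885902404747)] 0.04608103083336557 0.03938428987917648
```

Request:
{"op": "servo_tool", "data": {"plan": [[[-1,29,41.7,0,0,0,0.103],[-1,29,41.7,0,0,0,0.103],[-1,29,41.7,0,0,0,0.103],[-1,29,41.7,0,0,0,0.103],[-1,29,41.7,0,0,0,0.103],[-1,29,41.7,0,0,0,0.103],[-1,29,41.7,0,0,0,0.103],[-1,29,41.7,0,0,0,0.103],[-1,29,41.7,0,0,0,0.103],[-1,29,41.7,0,0,0,0.103],[-1,29,41.7,0,0,0,0.103],[-1,29,41.7,0,0,0,0.103]]], "force": 25}}

```text
t: 1.3
tool_pos: [0.495, -0.0859, 0.2294]
orientation: [2.303, 2.137, -0.0]
force: [1.2, -1.8, 0.5]
opening: 0.0931
```

Run:
```python
from h import *
s=monitor.read_state();print(s["tool_pos"],s["orientation"],s["q"],s["force"])
i=eyes.camera_info("wrist");im=eyes.read_camera("wrist");cv2.imwrite("pics/w1.png",im[:,:,::-1]);np.save("w1.npy",i,allow_pickle=True)
print(monitor.read_state()["tool_pos"],i)
```

```text
[ 0.49503733 -0.08585362  0.22942712] [ 2.30277296e+00  2.13699560e+00 -2.49654360e-04] [-2.73698174e-01 -1.35858191e-01  1.75435031e+00 -1.43285201e-04
  1.52317114e+00 -1.99047643e-01] [ 1.23394131 -1.84776166  0.48825972]
[ 0.49796445 -0.07967485  0.22926007] {'mtx': array([[377.4137858 ,   0.        , 320.23808193],
       [  0.        , 377.4137858 , 237.68616653],
       [  0.        ,   0.        ,   1.        ]]), 'D': array([-0.02612032,  0.        ,  0.        ,  0.        ,  0.        ]), 'R': array([[ 9.97250007e-01, -7.41103850e-02,  2.71741627e-04],
       [-7.08475065e-02, -9.52254900e-01,  2.96970094e-01],
       [-2.17498007e-02, -2.96172680e-01, -9.54886742e-01]]), 't': array([-0.49913483, -0.08270995,  0.37699364])}
```

View pics/w1.png

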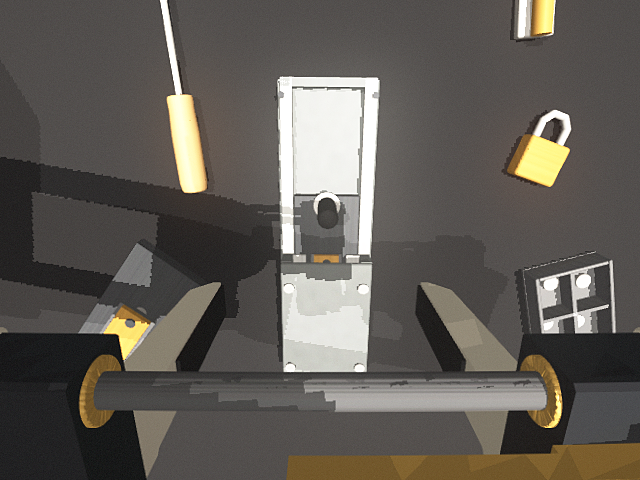

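Run:
```python
from h import *
i=np.load("w1.npy",allow_pickle=True).item()
print("post",onz("wrist",(327,215),.078,i))
a,b,c,d=[onz("wrist",u,z,i)[:2] for u,z in (((278,78),.02),((379,78),.02),((281,262),.049),((371,264),.049))]
print(a,b,c,d,(a+b)/2,(c+d)/2); v=(a+b)/2-(c+d)/2;print(v,np.arctan2(v[1],v[0]))
```

```text
post [ 0.50022122 -0.07984459  0.078     ]
[0.46509245 0.03540547] [0.55558647 0.02872472] [ 0.45345504 -0.12959066] [ 0.53873887 -0.13798454] [0.51033946 0.0320651 ] [ 0.49609695 -0.1337876 ]
[0.01424251 0.1658527 ] 1.4851320622975803
```

Request:
{"op": "servo_tool", "data": {"plan": [[[-1,0.5,0,-23,0,0,0],[-1,0,0,-30,0,0,0],[-1,0,0,-30,0,0,0],[-1,0,0,-30,0,0,0],[-1,0,0,-30,0,0,0],[-1,0,0,-25,0,0,0],[-1,0,0,-15,0,0,0],[-1,0,0,0,0,0,0]]]}}

```text
t: 2.15
tool_pos: [0.4922, -0.0872, 0.0436]
orientation: [-2.304, -2.128, 0.005]
force: [-0.1, 0.3, -0.0]
opening: 0.0931
```

Request:
{"op": "servo_tool", "data": {"plan": [[[1,0,0,0,0,0,0],[1,0,0,0,0,0,0],[1,0,0,0,0,0,0],[1,0,0,0,0,0,0],[1,0,0,0,0,0,0],[1,0,0,0,0,0,0],[1,0,0,0,0,0,0],[1,0,0,0,0,0,0]]]}}

```text
t: 2.95
tool_pos: [0.4949, -0.0879, 0.0466]
orientation: [-2.307, -2.132, 0.0]
force: [0.5, -0.8, 0.1]
opening: 0.0335
```

```bash
python3 -c "
from h import *
print(monitor.read_state())"
```

```text
{'t': 2.95, 'q': array([-2.77809981e-01,  4.11282058e-02,  1.93290976e+00, -7.50285221e-06,
        1.16764181e+00, -1.98794720e-01]), 'dq': array([ 1.23252629e-03,  6.71614231e-05, -1.17941728e-03,  1.33552804e-03,
        3.76300088e-04,  2.11667804e-04]), 'joint_torque': array([-2.01679763e-04, -4.55804765e+01, -4.34165704e+01,  6.81027328e-02,
        3.06321296e-02,  2.95825657e-06]), 'tool_pos': array([ 0.49485677, -0.08788685,  0.04661629]), 'orientation': array([-2.30739393e+00, -2.13192230e+00,  8.04447947e-05]), 'force': array([ 0.49418457, -0.82427849,  0.10366926]), 'wrist_torque': array([ 0.02699962, -0.06314453,  0.01264135]), 'opening': 0.03349814359171162}
```

Request:
{"op": "servo_tool", "data": {"plan": [[[0.1,3,4,0,0,0,0],[0.1,3,4,0,0,0,0],[0.1,0,0,0,0,0,0],[1,0,0,0,0,0,0],[1,0,0,0,0,0,0],[1,0,0,0,0,0,0],[1,0,0,0,0,0,0],[1,0,0,0,0,0,0],[1,0,0,0,0,0,0]]]}}

```text
t: 3.85
tool_pos: [0.501, -0.0799, 0.0467]
orientation: [2.307, 2.132, 0.0]
force: [1.1, -0.2, -0.1]
opening: 0.0179
```

```bash
python3 -c "
from h import *
print(monitor.read_state()['wrist_torque'])"
```

```text
[-0.00560081 -0.10985416 -0.03002275]
```

Request:
{"op": "servo_tool", "data": {"plan": [[[1,0.3,4,0,0,0,0],[1,0.7,8,0,0,0,0],[1,0.7,8,0,0,0,0],[1,0.7,8,0,0,0,0],[1,0.7,8,0,0,0,0],[1,0.7,8,0,0,0,0],[1,0.7,8,0,0,0,0],[1,0.7,8,0,0,0,0],[1,0.7,8,0,0,0,0],[1,0.7,8,0,0,0,0],[1,0.7,8,0,0,0,0],[1,0.3,4,0,0,0,0]]]}}

```text
t: 5.05
tool_pos: [0.5085, 0.009, 0.0466]
orientation: [-2.307, -2.132, -0.0]
force: [-0.3, -4.1, -0.8]
opening: 0.0176
```

Request:
{"op": "servo_tool", "data": {"plan": [[[1,0.3,3,0,0,0,0],[1,0.2,3,0,0,0,0],[1,0.2,3,0,0,0,0],[1,0,0,0,0,0,0]]]}}

```text
t: 5.45
tool_pos: [0.5092, 0.0176, 0.0466]
orientation: [-2.307, -2.132, -0.001]
force: [0.5, -0.7, -0.5]
opening: 0.0177
```

Request:
{"op": "servo_tool", "data": {"plan": [[[1,0.2,3,0,0,0,0],[1,0,0,0,0,0,0],[1,0.2,3,0,0,0,0],[1,0,0,0,0,0,0]]]}}

```text
t: 5.85
tool_pos: [0.5094, 0.0203, 0.0467]
orientation: [2.305, 2.13, -0.006]
force: [-1.9, -18.3, 1.3]
opening: 0.0174
```

Request:
{"op": "servo_tool", "data": {"plan": [[[1,-0.2,-3,0,0,0,0],[1,0,0,0,0,0,0],[0,0,0,0,0,0,0],[-0.2,0,0,0,0,0,0],[-0.5,0,0,0,0,0,0],[-1,0,0,0,0,0,0],[-1,0,0,20,0,0,0],[-1,0,0,40,0,0,0],[-1,0,0,40,0,0,0],[-1,0,0,40,0,0,0],[-1,0,0,20,0,0,0]]]}}

```text
t: 6.95
tool_pos: [0.511, 0.0203, 0.2111]
orientation: [2.304, 2.13, 0.006]
force: [1.0, -0.6, 0.3]
opening: 0.0851
```

Request:
{"op": "servo_tool", "data": {"plan": [[[-1,0,30,0,0,0,0.044],[-1,0,30,0,0,0,0.044],[-1,0,30,0,0,0,0.044],[-1,0,30,0,0,0,0.044],[-1,0,30,0,0,0,0.044],[-1,0,30,0,0,0,0.044],[-1,0,30,0,0,0,0.044],[-1,0,30,0,0,0,0.044],[-1,0,20,0,0,0,0.044],[-1,0,10,0,0,0,0.044],[-1,0,0,0,0,0,0.04],[-1,0,0,0,0,0,0]]]}}

```text
t: 8.15
tool_pos: [0.5093, 0.2901, 0.2065]
orientation: [-1.732, -2.621, 0.001]
force: [0.4, -0.9, -0.1]
opening: 0.0926
```

Run:
```python
from h import *
s=monitor.read_state();print(s["tool_pos"],s["orientation"],s["q"],s["force"])
i=eyes.camera_info("wrist");im=eyes.read_camera("wrist");cv2.imwrite("pics/w2.png",im[:,:,::-1]);np.save("w2.npy",i,allow_pickle=True)
print(px("wrist",(.513,.374,.06)))
```

```text
[0.50928425 0.29009268 0.20645604] [-1.73224949e+00 -2.62071631e+00  7.00766227e-04] [ 4.30389119e-01  1.04908642e-01  1.55802929e+00 -1.33220871e-04
  1.47909760e+00  2.77201737e-02] [ 0.42664472 -0.88432327 -0.09243863]
[369.05524265 129.25065328]
```

View pics/w2.png

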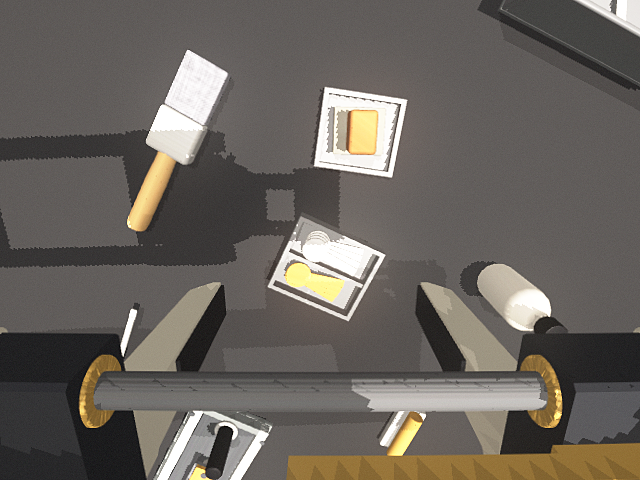

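Run:
```python
from h import *
i=np.load("w2.npy",allow_pickle=True).item()
im=cv2.imread("pics/w2.png");m=cv2.inRange(cv2.cvtColor(im,cv2.COLOR_BGR2HSV),(5,120,190),(30,255,255));m[:,:300]=0;m[200:]=0
k=max(cv2.findContours(m,0,2)[0],key=cv2.contourArea);r=cv2.minAreaRect(k);print(r)
c=np.array([onz("wrist",u,.06,i)[:2] for u in cv2.boxPoints(r)]);print("grip",c.mean(0))
for j in range(4):
    v=c[(j+1)%4]-c[j];print(np.linalg.norm(v),np.arctan2(v[1],v[0]))
t=np.array([onz("wrist",u,.014,i)[:2] for u in [(325,87),(407,100),(393,178),(314,166)]]);print("tray",t.mean(0),[np.arctan2(*(t[a]-t[b])[::-1]) for a,b in((1,0),(2,3),(0,3),(1,2))])
o=monitor.read_state()["orientation"];R=cv2.Rodrigues(o)[0];print("jaw",np.arctan2(R[1,1],R[0,1]))
```

```text
((362.91436767578125, 131.6270751953125), (27.120357513427734, 44.359657287597656), 3.012787342071533)
grip [0.50919975 0.37058721]
0.03303960986997624 1.9412989941252565
0.02063810576013434 0.35514520275018885
0.03310408684233241 -1.1799891957140627
0.0213110789687476 -2.7886681242214055
tray [0.51243658 0.36881989] [np.float64(0.257842959047825), np.float64(0.25460188983192805), np.float64(1.8299063587252355), np.float64(1.8495589302878155)]
jaw 0.4004909580965376
```

Request:
{"op": "servo_tool", "data": {"plan": [[[-0.4,0.5,20,0,0,0,-0.01],[-0.4,0.5,20,0,0,0,-0.01],[-0.4,0.5,20,0,0,0,-0.01],[-0.4,0.5,15,-6,0,0,-0.01],[-0.4,0,7,-30,0,0,0],[-0.4,0,0,-30,0,0,0],[-0.4,0,0,-30,0,0,0],[-0.4,0,0,-30,0,0,0],[-0.4,0,0,-20,0,0,0],[-0.4,0,0,-10,0,0,0],[-0.4,0,0,-10,0,0,0],[-0.4,0,0,0,0,0,0]]]}}

```text
t: 9.4
tool_pos: [0.5112, 0.3716, 0.0399]
orientation: [-1.787, -2.583, 0.002]
force: [-0.1, 0.0, 0.1]
opening: 0.065
```

Request:
{"op": "servo_tool", "data": {"plan": [[[0.6,0,0,0,0,0,0],[1,0,0,0,0,0,0],[1,0,0,0,0,0,0],[1,0,0,0,0,0,0],[1,0,0,0,0,0,0],[1,0,0,0,0,0,0],[1,0,0,0,0,0,0],[1,0,0,0,0,0,0]]], "force": 30}}

```text
t: 10.2
tool_pos: [0.5114, 0.3722, 0.0408]
orientation: [-1.786, -2.584, -0.0]
force: [-1.9, 0.4, 1.7]
opening: 0.0215
```

Run:
```python
from h import *
s=monitor.read_state();print(s)
R=cv2.Rodrigues(s["orientation"])[0];print(np.arctan2(R[1,1],R[0,1]),R[:,2])
```

```text
{'t': 10.2, 'q': array([5.48065248e-01, 3.74648292e-01, 1.55967367e+00, 3.27734488e-05,
       1.20724189e+00, 1.86997444e-01]), 'dq': array([-0.00087515, -0.00079611,  0.00105822, -0.00069265, -0.00089833,
        0.00023144]), 'joint_torque': array([-2.39424957e-01, -6.24146676e+01, -4.39918149e+01, -2.18883622e-02,
       -3.73723805e-01,  6.94971095e-05]), 'tool_pos': array([0.51139569, 0.37217866, 0.04079315]), 'orientation': array([-1.78647379e+00, -2.58418524e+00, -6.08825738e-05]), 'force': array([-1.89505111,  0.39138522,  1.65349778]), 'wrist_torque': array([-0.09097176,  0.07764327, -0.00628083]), 'opening': 0.021507440135410696}
0.36105614981555467 [ 8.62811656e-06  4.11546517e-05 -9.99999999e-01]
```

Request:
{"op": "servo_tool", "data": {"plan": [[[1,0,0,5,0,0,0],[1,0,0,10,0,0,0],[1,0,0,20,0,0,0],[1,0,0,25,0,0,0],[1,0,0,25,0,0,0],[1,0,0,20,0,0,0],[1,0,0,10,0,0,0],[1,0,0,5,0,0,0],[1,0,0,0,0,0,0]]]}}

```text
t: 11.1
tool_pos: [0.5115, 0.3722, 0.161]
orientation: [1.786, 2.584, 0.001]
force: [-0.6, -0.2, -1.2]
opening: 0.0222
```

Request:
{"op": "servo_tool", "data": {"plan": [[[1,0,-20,0,0,0,-0.02],[1,0,-40,0,0,0,-0.04],[1,0,-40,0,0,0,-0.04],[1,0,-40,0,0,0,-0.04],[1,-1,-40,0,0,0,-0.04],[1,-1,-40,0,0,0,-0.04],[1,-2,-40,0,0,0,-0.04],[1,-2,-40,0,0,0,-0.04],[1,-2,-40,0,0,0,-0.04],[1,-2,-40,0,0,0,-0.04],[1,-2,-40,0,0,0,-0.04],[1,0,-20,0,0,0,-0.02]]]}}

```text
t: 12.3
tool_pos: [0.4981, -0.0706, 0.1591]
orientation: [-2.31, -2.127, 0.003]
force: [0.1, -0.1, -1.4]
opening: 0.0217
```

Request:
{"op": "servo_tool", "data": {"plan": [[[1,0,-20,0,0,0,-0.025],[1,0,-10,0,0,0,0],[1,0,0,0,0,0,0],[1,0,0,0,0,0,0]]]}}

```text
t: 12.7
tool_pos: [0.4991, -0.0972, 0.16]
orientation: [-2.332, -2.103, 0.0]
force: [0.6, 0.8, -1.2]
opening: 0.0219
```

Run:
```python
from h import *
s=monitor.read_state();print(s["tool_pos"],s["force"],s["wrist_torque"],s["opening"])
R=cv2.Rodrigues(s["orientation"])[0];print(np.arctan2(R[1,1],R[0,1]),R[:,2])
b=eyes.read_camera("side")[:,:,::-1];a=eyes.read_camera("scene")[:,:,::-1];w=eyes.read_camera("wrist")[:,:,::-1]
z=lambda i,x,y,w,h,W,H:cv2.resize(i[y:y+h,x:x+w],(W,H),interpolation=cv2.INTER_CUBIC)
cv2.imwrite("pics/c2.png",np.vstack([np.hstack([z(b,290,230,120,90,400,300),z(a,170,180,120,90,400,300)]),np.hstack([z(w,0,0,640,480,400,300),np.zeros((300,400,3),np.uint8)])]))
```

```text
[ 0.4990797  -0.09720495  0.15997149] [ 0.63538734  0.79016287 -1.21800189] [-0.05625655 -0.0820728  -0.00039703] 0.021934963029279147
-0.10358401325906337 [-1.09861835e-03  7.74323996e-04 -9.99999097e-01]
```

View pics/c2.png

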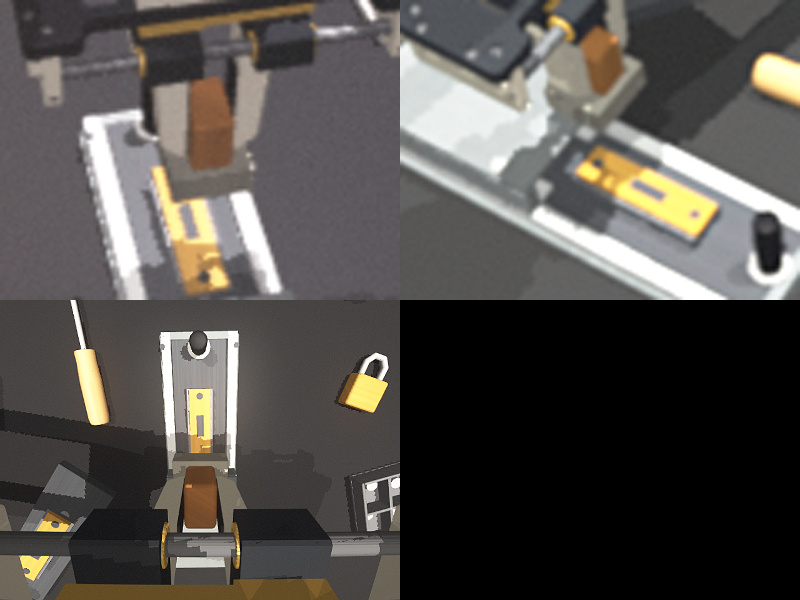

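Run:
```python
from h import *
c=[onz("scene",(170+(u-400)/3.333,180+v/3.333),.039)[:2] for u,v in((719,211),(693,240),(607,143),(573,175))]
print(c,np.mean(c,0))
```

```text
[array([ 0.49743519, -0.02080534]), array([ 0.52282836, -0.02564371]), array([ 0.48284902, -0.10940998]), array([ 0.51325834, -0.11685758])] [ 0.50409272 -0.06817915]
```

Request:
{"op": "servo_tool", "data": {"plan": [[[1,0.5,0,-20,0,0,0.02],[1,0,0,-20,0,0,0],[1,0,0,-20,0,0,0],[1,0,0,-10,0,0,0],[1,0,0,-5,0,0,0],[1,0,0,-3,0,0,0],[1,0,0,0,0,0,0],[1,0,0,0,0,0,0]]]}}

```text
t: 13.65
tool_pos: [0.5006, -0.098, 0.0836]
orientation: [2.312, 2.125, 0.001]
force: [-0.5, 1.2, -1.6]
opening: 0.0213
```

Request:
{"op": "servo_tool", "data": {"plan": [[[1,0,0,-2,0,0,0],[1,0,0,-2,0,0,0],[1,0,0,-2,0,0,0],[1,0,0,-1,0,0,0],[1,0,0,0,0,0,0]]]}}

```text
t: 14.15
tool_pos: [0.4998, -0.0979, 0.0756]
orientation: [-2.313, -2.126, 0.0]
force: [-0.7, 0.4, 2.0]
opening: 0.0218
```

Request:
{"op": "servo_tool", "data": {"plan": [[[1,0,0,-1,0,0,0],[1,0,0,-1,0,0,0],[1,0,0,-1,0,0,0],[1,0,0,0,0,0,0]]]}}

```text
t: 14.55
tool_pos: [0.4999, -0.0979, 0.0727]
orientation: [2.313, 2.126, -0.0]
force: [-2.7, -0.5, 4.5]
opening: 0.0214
```

Run:
```python
from h import *
s=monitor.read_state();print(s["tool_pos"],s["force"],s["wrist_torque"],s["opening"])
R=cv2.Rodrigues(s["orientation"])[0];print(np.arctan2(R[1,1],R[0,1]),R[:,2])
```

```text
[ 0.49991211 -0.09790159  0.07270275] [-2.74641939 -0.48686077  4.53097691] [ 0.0834356   0.39686644 -0.01020373] 0.021417927616836568
-0.0839283474885908 [-1.43373777e-05 -4.93904089e-05 -9.99999999e-01]
```

Request:
{"op": "servo_tool", "data": {"plan": [[[1,0.2,2.4,0,0,0,0],[1,0.2,2.4,0,0,0,0],[1,0.2,2.4,0,0,0,0],[1,0.2,2.4,0,0,0,0],[1,0.2,2.4,0,0,0,0],[1,0.2,2.4,0,0,0,0],[1,0.2,2.4,0,0,0,0],[1,0.2,2.4,0,0,0,0]]]}}

```text
t: 15.35
tool_pos: [0.5015, -0.0785, 0.0727]
orientation: [2.313, 2.126, -0.0]
force: [-0.1, -3.6, 3.9]
opening: 0.0213
```

Request:
{"op": "servo_tool", "data": {"plan": [[[1,0.2,2.4,0,0,0,0],[1,0.2,2.4,0,0,0,0],[1,0.2,2.4,0,0,0,0],[1,0.2,2.4,0,0,0,0],[1,0.2,2.4,0,0,0,0],[1,0.2,2.4,0,0,0,0],[1,0.2,2.4,0,0,0,0],[1,0.2,2.4,0,0,0,0]]]}}

```text
t: 16.15
tool_pos: [0.5031, -0.0593, 0.0726]
orientation: [2.313, 2.126, -0.0]
force: [-0.8, -3.8, 3.1]
opening: 0.0221
```

Request:
{"op": "servo_tool", "data": {"plan": [[[1,0.2,2.4,0,0,0,0],[1,0.2,2.4,0,0,0,0],[1,0.2,2.4,0,0,0,0],[1,0.2,2.4,0,0,0,0],[1,0.2,2.4,0,0,0,0],[1,0.2,2.4,0,0,0,0],[1,0.2,2.4,0,0,0,0],[1,0.2,2.4,0,0,0,0],[1,0,0,0,0,0,0]]]}}

```text
t: 17.05
tool_pos: [0.5047, -0.0398, 0.0726]
orientation: [-2.312, -2.126, -0.0]
force: [0.1, -1.5, 4.6]
opening: 0.0217
```

Request:
{"op": "servo_tool", "data": {"plan": [[[1,0,0,3,0,0,0],[1,0,0,10,0,0,0],[1,0,0,20,0,0,0],[1,0,0,25,0,0,0],[1,0,0,20,0,0,0],[1,0,0,8,0,0,0],[1,0,0,0,0,0,0]]]}}

```text
t: 17.75
tool_pos: [0.5053, -0.0402, 0.1598]
orientation: [2.312, 2.125, 0.002]
force: [0.1, 0.3, -1.1]
opening: 0.022
```

Request:
{"op": "servo_tool", "data": {"plan": [[[1,0,20,0,0,0,0.02],[1,0.5,38,0,0,0,0.04],[1,0.5,38,0,0,0,0.04],[1,1,38,0,0,0,0.04],[1,1,38,0,0,0,0.04],[1,1,38,0,0,0,0.04],[1,1,38,0,0,0,0.04],[1,1,38,0,0,0,0.04],[1,1,38,0,0,0,0.04],[1,0,38,0,0,0,0.04],[1,0,32,0,0,0,0.04],[1,0,18,0,0,0,0.025]]]}}

```text
t: 18.95
tool_pos: [0.51, 0.3738, 0.1562]
orientation: [-1.781, -2.586, 0.004]
force: [-0.2, -0.7, -0.8]
opening: 0.0219
```

Request:
{"op": "servo_tool", "data": {"plan": [[[1,0,0,-10,0,0,0],[1,0,0,-20,0,0,0],[1,0,0,-20,0,0,0],[1,0,0,0,0,0,0],[1,0,0,0,0,0,0]]]}}

```text
t: 19.45
tool_pos: [0.5108, 0.3704, 0.1071]
orientation: [-1.787, -2.582, 0.005]
force: [0.8, -0.6, -1.5]
opening: 0.022
```

Run:
```python
from h import *
s=monitor.read_state();print(s["tool_pos"],s["force"],s["wrist_torque"],s["opening"])
R=cv2.Rodrigues(s["orientation"])[0];print(np.arctan2(R[1,1],R[0,1]),R[:,2])
b=eyes.read_camera("side")[:,:,::-1];a=eyes.read_camera("scene")[:,:,::-1]
z=lambda i,x,y,w,h,W,H:cv2.resize(i[y:y+h,x:x+w],(W,H),interpolation=cv2.INTER_CUBIC)
cv2.imwrite("pics/c3.png",np.hstack([z(b,255,125,100,75,400,300),z(a,400,285,80,60,400,300)]))
```

```text
[0.51083502 0.37043416 0.10710712] [ 0.7886955  -0.57435286 -1.5269567 ] [-0.06559111 -0.05305238 -0.03474121] 0.02195762291226216
0.36006163087901744 [-0.00272804 -0.00174853 -0.99999475]
```

View pics/c3.png

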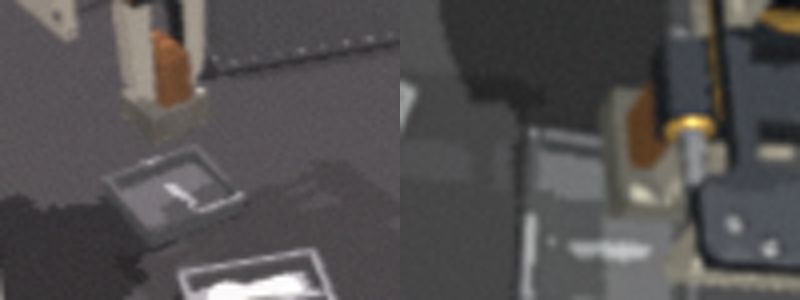

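Request:
{"op": "servo_tool", "data": {"plan": [[[1,0.5,0.5,-15,0,0,0],[1,0.5,0.5,-15,0,0,0],[1,0,0,-15,0,0,0],[1,0,0,-8,0,0,0],[1,0,0,-5,0,0,0],[1,0,0,-3,0,0,0],[1,0,0,0,0,0,0],[1,0,0,0,0,0,0]]]}}

```text
t: 20.35
tool_pos: [0.5131, 0.373, 0.0482]
orientation: [1.786, 2.584, 0.001]
force: [-0.3, -0.1, -0.9]
opening: 0.0221
```

Request:
{"op": "servo_tool", "data": {"plan": [[[1,-0.5,-0.5,-2,0,0,0],[1,0,0,-2,0,0,0],[1,0,0,-1.5,0,0,0],[1,0,0,-1,0,0,0],[1,0,0,0,0,0,0],[1,0,0,0,0,0,0]]]}}

```text
t: 20.95
tool_pos: [0.5122, 0.3722, 0.0411]
orientation: [-1.786, -2.584, 0.0]
force: [0.1, -0.6, -2.0]
opening: 0.022
```

Request:
{"op": "servo_tool", "data": {"plan": [[[1,0,0,-0.5,0,0,0],[1,0,0,0,0,0,0],[1,0,0,0,0,0,0]]]}}

```text
t: 21.25
tool_pos: [0.5123, 0.3723, 0.0408]
orientation: [1.786, 2.584, 0.001]
force: [-0.6, 0.1, -0.6]
opening: 0.0219
```

Request:
{"op": "servo_tool", "data": {"plan": [[[1,0,0,-0.7,0,0,0],[1,0,0,0,0,0,0],[1,0,0,0,0,0,0]]]}}

```text
t: 21.55
tool_pos: [0.5123, 0.3723, 0.0408]
orientation: [1.786, 2.584, 0.0]
force: [-3.6, -1.2, 4.3]
opening: 0.0219
```

Request:
{"op": "servo_tool", "data": {"plan": [[[0.3,0,0,0,0,0,0],[0,0,0,0,0,0,0],[-0.4,0,0,0,0,0,0],[-0.4,0,0,0,0,0,0],[-0.4,0,0,0,0,0,0],[-0.4,0,0,10,0,0,0],[-0.4,0,0,25,0,0,0],[-0.4,0,0,30,0,0,0],[-0.4,0,0,30,0,0,0],[-0.4,0,0,20,0,0,0],[-0.4,0,0,0,0,0,0]]]}}

```text
t: 22.65
tool_pos: [0.5145, 0.3736, 0.1603]
orientation: [1.785, 2.582, 0.011]
force: [0.9, -0.5, 1.1]
opening: 0.0653
```

Request:
{"op": "servo_tool", "data": {"plan": [[[-0.4,0,-20,0,0,0,-0.02],[-0.4,0,-35,0,0,0,-0.045],[-0.4,0,-35,0,0,0,-0.045],[-0.4,0,-35,0,0,0,-0.045],[-0.4,0,-35,0,0,0,-0.045],[-0.4,0,-35,0,0,0,-0.045],[-0.4,0,-35,0,0,0,-0.045],[-0.4,0,-35,0,0,0,-0.045],[-0.4,0,-35,0,0,0,-0.045],[-0.4,0,-35,0,0,0,-0.045],[-0.4,0,-15,0,0,0,-0.02],[-0.4,0,0,0,0,0,0]]]}}

```text
t: 23.85
tool_pos: [0.5119, 0.0207, 0.1543]
orientation: [-2.315, -2.122, 0.001]
force: [-0.0, -0.1, 1.9]
opening: 0.0652
```

Run:
```python
from h import *
s=monitor.read_state();print(s["tool_pos"],s["force"],s["opening"])
R=cv2.Rodrigues(s["orientation"])[0];print(np.arctan2(R[1,1],R[0,1]),R[:,2])
b=eyes.read_camera("side")[:,:,::-1];a=eyes.read_camera("scene")[:,:,::-1]
z=lambda i,x,y,w,h,W,H:cv2.resize(i[y:y+h,x:x+w],(W,H),interpolation=cv2.INTER_CUBIC)
cv2.imwrite("pics/c4.png",np.vstack([np.hstack([z(b,255,125,100,75,400,300),z(a,400,290,80,60,400,300)]),np.hstack([z(b,280,230,120,90,400,300),z(a,200,190,120,90,400,300)])]))
```

```text
[0.51185509 0.02065482 0.15434247] [-0.02748259 -0.05421827  1.91908422] 0.06515469192341071
-0.08693278044711505 [-8.58870627e-04 -9.33494864e-05 -9.99999627e-01]
```

View pics/c4.png

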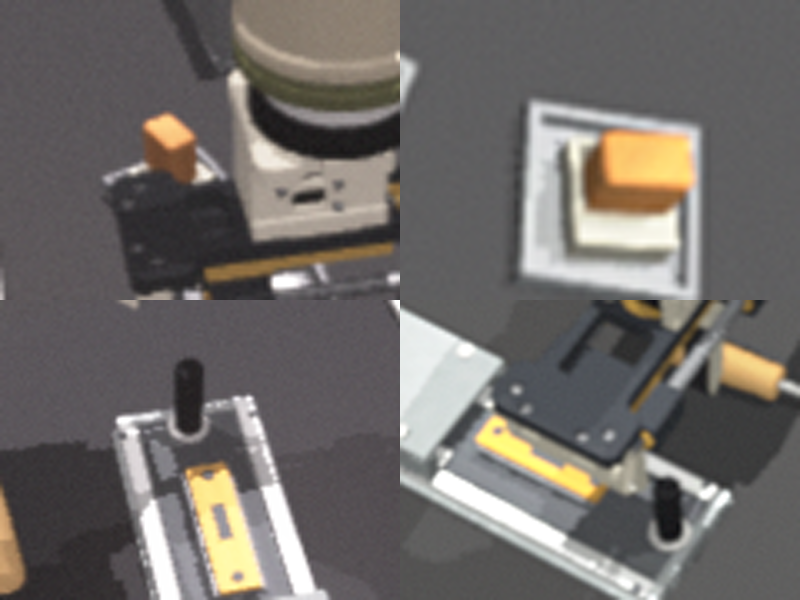

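Request:
{"op": "servo_tool", "data": {"plan": [[[-0.4,-2.5,0,-15,0,0,0],[-0.4,0,0,-25,0,0,0],[-0.4,0,0,-25,0,0,0],[-0.4,0,0,-25,0,0,0],[-0.4,0,0,-12,0,0,0],[-0.4,0,0,-6,0,0,0],[-0.4,0,0,0,0,0,0],[-0.4,0,0,0,0,0,0]]], "force": 25}}

```text
t: 24.75
tool_pos: [0.5105, 0.0224, 0.0479]
orientation: [2.312, 2.126, 0.002]
force: [-0.4, -0.2, 1.4]
opening: 0.0648
```

Request:
{"op": "servo_tool", "data": {"plan": [[[1,0,0,0,0,0,0],[1,0,0,0,0,0,0],[1,0,0,0,0,0,0],[1,0,0,0,0,0,0],[1,0,0,0,0,0,0],[1,0,0,0,0,0,0],[1,0,0,0,0,0,0],[1,0,0,0,0,0,0]]]}}

```text
t: 25.55
tool_pos: [0.5096, 0.0222, 0.0469]
orientation: [-2.313, -2.126, 0.0]
force: [-0.5, -1.1, 1.3]
opening: 0.0176
```

Request:
{"op": "servo_tool", "data": {"plan": [[[1,-0.4,-5,0,0,0,0],[1,-0.8,-9,0,0,0,0],[1,-0.8,-9,0,0,0,0],[1,-0.8,-9,0,0,0,0],[1,-0.8,-9,0,0,0,0],[1,-0.8,-9,0,0,0,0],[1,-0.8,-9,0,0,0,0],[1,-0.8,-9,0,0,0,0],[1,-0.8,-9,0,0,0,0],[1,-0.8,-9,0,0,0,0],[1,-0.8,-9,0,0,0,0],[1,-0.3,-4,0,0,0,0]]]}}

```text
t: 26.75
tool_pos: [0.5008, -0.0778, 0.0469]
orientation: [-2.313, -2.125, 0.0]
force: [-0.1, 5.2, 0.8]
opening: 0.0172
```

Request:
{"op": "servo_tool", "data": {"plan": [[[1,-0.2,-3,0,0,0,0],[1,-0.2,-3,0,0,0,0],[1,0,0,0,0,0,0]]]}}

```text
t: 27.05
tool_pos: [0.5005, -0.0833, 0.0469]
orientation: [2.313, 2.126, -0.001]
force: [0.4, 1.1, 0.7]
opening: 0.0174
```

Request:
{"op": "servo_tool", "data": {"plan": [[[1,-0.2,-2,0,0,0,0],[1,-0.2,-2,0,0,0,0],[1,0,0,0,0,0,0],[1,-0.2,-2,0,0,0,0],[1,0,0,0,0,0,0]]]}}

```text
t: 27.55
tool_pos: [0.5, -0.0888, 0.0469]
orientation: [-2.313, -2.126, 0.0]
force: [1.2, 3.9, 0.6]
opening: 0.0178
```

Request:
{"op": "servo_tool", "data": {"plan": [[[1,-0.1,-2,0,0,0,0],[1,0,0,0,0,0,0]]]}}

```text
t: 27.75
tool_pos: [0.4999, -0.0907, 0.0469]
orientation: [-2.313, -2.126, -0.0]
force: [-0.0, 4.4, 0.8]
opening: 0.0174
```

Request:
{"op": "servo_tool", "data": {"plan": [[[1,-0.1,-2,0,0,0,0],[1,0,0,0,0,0,0]]]}}

```text
t: 27.95
tool_pos: [0.4998, -0.0924, 0.0469]
orientation: [-2.312, -2.126, -0.001]
force: [0.1, 4.8, 0.6]
opening: 0.0174
```

Request:
{"op": "servo_tool", "data": {"plan": [[[1,-0.1,-2,0,0,0,0],[1,0,0,0,0,0,0]]]}}

```text
t: 28.15
tool_pos: [0.4998, -0.0925, 0.0469]
orientation: [-2.311, -2.125, -0.004]
force: [0.8, 16.6, 3.5]
opening: 0.0177
```

Request:
{"op": "servo_tool", "data": {"plan": [[[1,-0.1,-2,0,0,0,0],[1,0,0,0,0,0,0]]]}}

```text
t: 28.35
tool_pos: [0.4998, -0.0933, 0.047]
orientation: [-2.309, -2.124, -0.006]
force: [1.0, 22.6, 5.5]
opening: 0.0176
```

Run:
```python
from h import *
s=monitor.read_state();print(s["tool_pos"],s["force"],s["wrist_torque"],s["opening"])
b=eyes.read_camera("side")[:,:,::-1];a=eyes.read_camera("scene")[:,:,::-1]
z=lambda i,x,y,w,h,W,H:cv2.resize(i[y:y+h,x:x+w],(W,H),interpolation=cv2.INTER_CUBIC)
cv2.imwrite("pics/c5.png",np.hstack([z(b,290,250,120,165,400,550),z(a,190,180,120,165,400,550)]))
```

```text
[ 0.49978908 -0.09325903  0.04695806] [ 0.96159098 22.57140865  5.47032836] [ 3.35070036 -0.38934411 -0.06389068] 0.01755644368937719
```

View pics/c5.png

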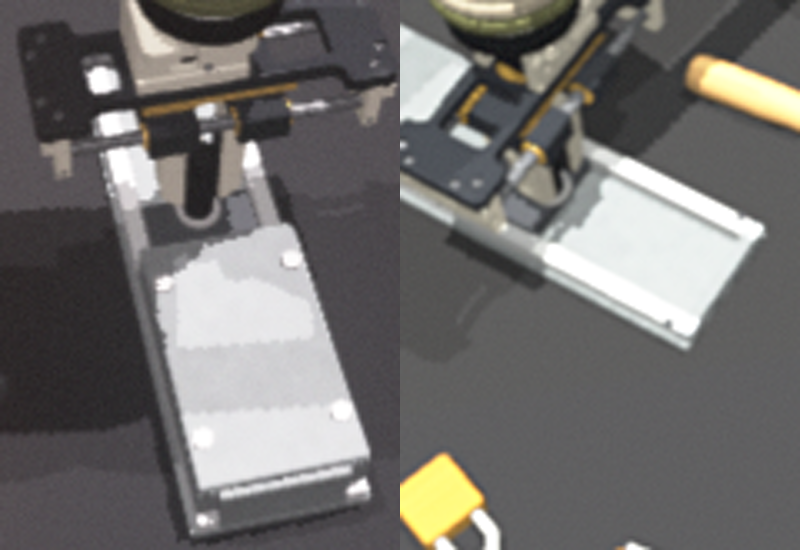

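Request:
{"op": "servo_tool", "data": {"plan": [[[1,0.2,3.2,0,0,0,0],[1,0,0,0,0,0,0],[0,0,0,0,0,0,0],[-0.4,0,0,0,0,0,0],[-0.4,0,0,0,0,0,0],[-0.4,0,0,0,0,0,0],[-0.4,0,0,15,0,0,0],[-0.4,0,0,30,0,0,0],[-0.4,0,0,40,0,0,0],[-0.4,0,0,40,0,0,0],[-0.4,0,0,20,0,0,0],[-0.4,0,0,0,0,0,0]]]}}

```text
t: 29.65
tool_pos: [0.5023, -0.0944, 0.1975]
orientation: [2.307, 2.121, 0.007]
force: [0.6, 0.0, -0.7]
opening: 0.0649
```

Request:
{"op": "servo_tool", "data": {"plan": [[[-0.4,0,-20,0,0,0,0],[-0.4,0,-30,0,0,0,0],[-0.4,0,-30,0,0,0,0],[-0.4,0,-30,0,0,0,0],[-0.4,0,-30,0,0,0,0],[-0.4,0,-10,0,0,0,0],[-0.4,0,0,0,0,0,0],[-0.4,0,0,0,0,0,0]]]}}

```text
t: 30.45
tool_pos: [0.4995, -0.2427, 0.1913]
orientation: [-2.312, -2.125, -0.0]
force: [0.2, 0.1, 0.4]
opening: 0.065
```

Run:
```python
from h import *
s=monitor.read_state();print(s["tool_pos"],s["force"],s["opening"])
b=eyes.read_camera("side")[:,:,::-1];a=eyes.read_camera("scene")[:,:,::-1]
print([px(n,(.5002,-.0915,.078)) for n in("scene","side")])
z=lambda i,x,y,w,h,W,H:cv2.resize(i[y:y+h,x:x+w],(W,H),interpolation=cv2.INTER_CUBIC)
cv2.imwrite("pics/c6.png",np.vstack([np.hstack([z(b,290,250,120,90,400,300),z(a,190,180,120,90,400,300)]),np.hstack([z(b,240,125,200,150,400,300),z(a,380,270,120,90,400,300)])]))
```

```text
[ 0.49951498 -0.24271424  0.19130398] [0.20109206 0.12350191 0.36964767] 0.06502254865880501
[array([233.09524858, 221.77329016]), array([349.71667594, 292.87871694])]
```

View pics/c6.png

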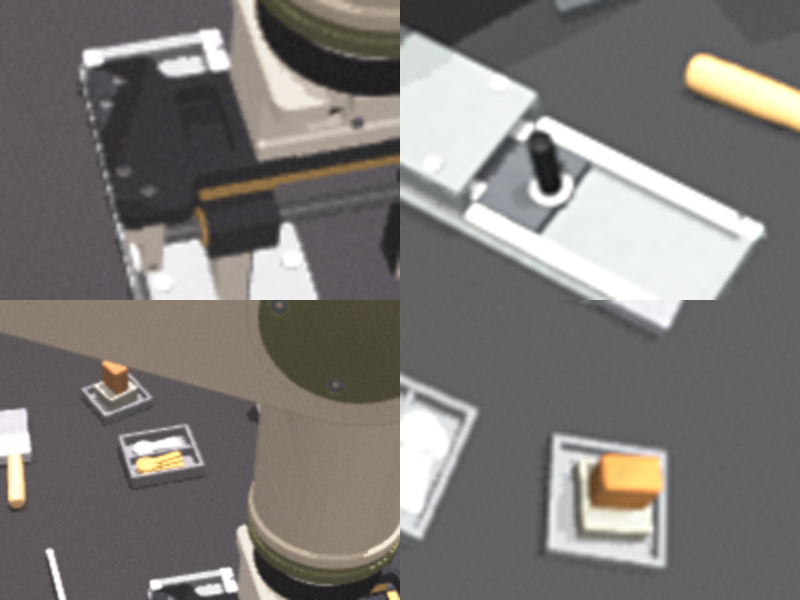

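```bash
python3 -c "
from plant import job
print(job.close_job())"
```

```text
the job is handed in; nothing more can be done
None
```

I finished the job and handed it in at about 30 s of the 72 s allowed; the hand-in gave no verdict.

- **Drawing out:** I pulled the sled out by its post about 100 mm, until the force rose to about 18 N at the stop.
- **Stroke:** The stone made one unbroken stroke of about 58 mm in 2.4 s. The vertical force at the sample points, after allowing for the stone's weight, was roughly 4.5–6 N. That puts the plate about 3–4 mm down, judged from force and height because the joint itself cannot be read. The tool stayed vertical.
- **Setting back:** I lowered the stone into its tray until it touched (reading 4 N), then let go.
- **Pushing home:** I pushed the sled in until it met a hard stop at about 17–23 N, eased off, let go and moved clear.

**Last checks:** The final pictures show the stone flat and close to the middle of its tray. The post top was at scene pixel (232.6, 221.4), against (233.1, 221.8) expected for home. The force reading was near zero. Of the bystanders, those in the last crops (the screwdriver and brush, partly in view) looked undisturbed. I did not look at the padlock, barrel and bottle again at the end.

**Disagreements:** Home came about 3 mm further in than I reckoned from the 110 mm of travel, most likely because the post sat off-centre in the second grip. On the first descent, part of a move was cut short and left the tool about 1 cm off. I corrected it before gripping.

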